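# Load a film core onto the sensing pin and log it with three lever strokes

## Task

Take the glue stick that someone parked in the core rest off the fixture and stand it upright on the worktop. Then load the film core upright in the rest, flat on the base plate behind the two low rests, so that it holds the spring sensing pin pushed in by itself. When the core is in and released, log it by working the spring lever exactly three full strokes, letting it come all the way back after each, and disturb nothing else.

Things in the scene. Friction and masses are not known exactly. Their poses are not given: they have to be found in the camera images.
- fixture: Logging fixture: grey base plate 130 (its x) by 200 (its y) by 12 mm thick, fixed to the worktop; origin under the plate's centre at worktop height. On its +y half the core rest, with a black switch housing (32 mm above the plate) from 35 mm beyond the seat in +x; on its -y half the ratchet tally between two aluminium cheeks at y = -35 to -77 mm, 32 mm long in x, tops 70 mm above the worktop.
- seat (a point): Centre of the core's place on the plate's upper face, 12 mm above the worktop, at (-8, 45, 12) mm in the fixture's frame, same axes. Two steel rests 10 mm high on its -x side form a shallow V facing the pin, faces 25 mm from this point; they span x = -14 to -36 and y = -24 to 24 mm from it, so grip the core from +y and -y. Push the core into the pin above the rests, then lower it behind them.
- pin_head (a point): Centre of the front face of the steel sensing pin's round 20 mm head, 27 mm above the worktop (head spans 5 to 25 mm above the plate); moves with the pin. Left alone the face is 17 mm from the seat in +x, so it must be pushed in 8 mm before the core fits; the loaded core stands with its axis at the seat, pressed by the pin against both rests.
- sensing_pin (a joint): Travel of the sensing pin in m: 0 out, to 0.012 fully in towards +x of the fixture. Spring: about 2 N to start, 4.5 N at 8 mm, 5.7 N fully in. With the core in place it reads about 0.008.
- film_core: Black plastic film core, a hollow drum 50 mm in diameter and 34 mm high, standing on its flat end; about 0.05 kg. Origin at the centre of its underside, z up. Hold it across its outside.
- glue_stick: Glue stick 97 mm tall, 22 mm in diameter (24 mm at the cap, the top 29 mm), standing upright on the fixture's plate in the core rest. Origin at the centre of its foot, z along it.
- lever_knob (a point): Centre of the black 18 mm ball on the ratchet lever, an 8 mm round bar turning about a shaft along the fixture's y through (0, -55, 57) mm in its frame; bar and ball lie at y = -65 mm, the ball 62 mm from the shaft. At rest it leans to -x, the ball 28 mm in front of the shaft and 112 mm above the worktop. The wheel behind it reaches 84 mm above the worktop.
- lever (a joint): Lever angle in rad: 0 at rest (leaning 0.475 rad to -x of the fixture), pushed towards +x up to its stop at 0.95. A spring brings it back when let go; pushing at the bar's top takes about 2 to 4 N.
- tally (a joint): Turn of the tally wheel in rad, 0 at the start. Each full stroke of the lever (to the stop and all the way back) carries it on by 0.785 (an eighth of a turn); it does not turn back.
- desk_organiser: Black pen organiser, fixed, with a thick black 165 mm tall holder at its front left and 310 mm tall shears standing in it. Origin at worktop height; all of it lies from 105 mm in front of the origin (-x) to 55 mm behind it, and from 120 mm to its right (-y) to 110 mm to its left (+y). Pass round its front or high over it, not through.
- loupe: Bystander: stand loupe, a black barrel on a clear foot, 43 mm in diameter, 50 mm tall; origin at the centre of its underside.
- cement_jar: Bystander: small capped glass jar, 41 mm in diameter, 64 mm tall; origin at the centre of its underside.
- tape_roll: Bystander: flat white tape roll, 58 mm in diameter, 19 mm high, lying flat; origin at the centre of its underside.
- waste_bin (a point): Centre, at worktop height, of the open waste bin sunk into the worktop, an opening about 120 mm across: nothing can be stood there.
- desk_lamp: Fixed lamp, origin at the foot of its base, 50 mm in radius. Its tall bent neck (35 mm thick) rises from 80 mm in front (-x) and 45 mm left (+y) of the origin to a point 120 mm in front and 115 mm left of it at 0.3 m height, close behind the organiser's right part: stay in front of it.
Mind the look-alikes: they are no part of the job. Leave any blue or purple look-alike of the film_core alone.

How it is judged:
On the way, in this order (a step that is already met when the one before it is completed fails the run):
1. the glue stick stands upright on the worktop, let go (height (world z) of glue_stick below 0.006 m and angle between glue_stick's own z axis and vertical below 0.15 rad and contact force between the fingers and glue_stick below 0.05 N and linear speed of glue_stick below 0.02 m/s), for 0.2 s.
2. the film core stands in the rest, let go, and holds the pin in (value of joint sensing_pin above 0.006 m and distance between film_core and seat below 0.006 m and angle between film_core's own z axis and vertical below 0.1 rad and contact force between the fingers and film_core below 0.05 N), for 0.3 s.
3. the first lever stroke has advanced the tally (value of joint tally above 0.5 rad), for 0.05 s.
At the end, for the whole second after the job is handed in: The film core stands in the rest within 6 mm of the seat, upright within 0.1 rad, holding the sensing pin in by more than 6 mm; the tally wheel has gone on by three strokes (2.0 to 2.75 rad) and the lever is back (under 0.12 rad); the glue stick stands upright on the worktop, off the fixture (value of joint sensing_pin above 0.006 m and distance between film_core and seat below 0.006 m and angle between film_core's own z axis and vertical below 0.1 rad and linear speed of each of film_core, glue_stick below 0.02 m/s and value of joint tally between 2 and 2.75 rad and value of joint lever below 0.12 rad and height (world z) of glue_stick below 0.006 m and angle between glue_stick's own z axis and vertical below 0.15 rad); the robot touches nothing.
It fails at once if the tally is advanced while the sensing pin is not held in (value of joint tally above 0.2 rad and value of joint sensing_pin below 0.004 m).
It fails at once if the tally is advanced by four strokes (value of joint tally above 2.9 rad).
It fails at once if a bystander is pushed aside or tipped (distance of any of loupe, cement_jar, tape_roll from where it was at the start of the episode above 0.02 m or angle between any of loupe, cement_jar, tape_roll's own z axis and vertical above 0.4 rad).
It also fails if it takes over 72 s, if anything falls off the work surface, if the arm or the gripper's body presses on something with over 40 N, if the wrist force passes 120 N, or if a joint passes its speed limit or range.

## Robot

A 6-joint arm with a two-finger parallel gripper is mounted at the origin on a cart in front of the work surface, level with it; the furniture and walls round the work are solid. World frame = base frame: x ahead of the robot, y to its left, z up, the work surface at z = 0. Lengths are in m, angles in rad, forces in N, time in s.
With the tool pointing down it reaches from about 0.375 to 0.9 m from the base axis. Payload 3.1 kg.
Tool frame: the origin (TCP) lies between the finger pads; the fingertips stand robot.finger_overhang ahead of it and the grasp point (between the pads) lies 3 mm ahead of it (robot.finger_overhang is the distance from the TCP to the fingertips, in m); z points along the fingers, y is the line along which they close (so a half turn about z gives the same grasp; the last joint's range is limited). The gripper opens to 87 mm and grips with 3 to 60 N. Pads are 19 mm wide; open, the fingers measure 117 mm over their backs; the gripper's body (75 mm by 190 mm) begins 51 mm behind the grasp point.
Start: joints at [-1.284, 0.527, 1.433, -0, 1.181, -0.178], TCP at [0.281, -0.558, 0.245] pointing down, gripper open.
Joint ranges: [-3.08, 3.08], [-0.75, 2.2], [0.22, 2.44], [-1.43, 4.57], [0, 2.65], [-2.85, 2.85]. Speed limits (rad/s): [2.79, 2.79, 3.14, 3.14, 3.14, 3.14].

## Interface

Orientations are given as a unit quaternion [x, y, z, w].
In Python, from rig import get_obs, vision, hand_in, nets, robot gives the robot as it stands.
- The arm moves only by the tool apply_moves, never from a script. Its argument "series" is a list of rows, each an object with "offset": the shift along the world's x, y, z in cm, a list of three; "rot": the turn, a rotation vector about the world's x, y, z in degrees, a list of three. A call has 1 to 20 rows; each row is the pose to reach, as a shift and turn from the pose commanded when the call began; what a row does not reach only later rows make up. A row lasts 1/10 s, in which the tool goes at most 50 mm and 8.59 degrees, less where a joint would pass 70% of its speed; a pose out of reach is approached as far as the arm can. A call with a gripper value outside its range is refused whole. "hand" is the opening, from 0 (shut) to 1 (fully open), set as the call begins (left out, the last holds). The fingers move at their own pace and stop on an object; "newtons" is the grip in N (left out, the last holds). Time passes only in rows, so rows that repeat a pose let the fingers close. It gives the time, the measured TCP pose, the force, the opening and the grip force at its end, in the units of the state.
- get_obs(): the state, without advancing time (a new reading comes with each control period).
- vision.camera(name): name is "side" or "top"; returns the picture (420x560x3 uint8, red, green, blue); there is no depth.
- vision.calibration(name): a dict with "K" (3x3 intrinsics, pixels), "R" (3x3) and "t" (3): a world point X has camera coordinates R X + t. Camera axes: x right, y down, z forward; pixel columns grow to the right and rows downward; lengths in m; the calibration is good to about 2 mm. A picture is of the moment at which its call begins. calibration takes no time and is no camera call.
- hand_in(): hands the job in; it is judged then, once.
Trained networks look in the newest picture that a camera, given by its name, has taken for a name from the list of things; names that differ only in an ending like _2 or _b are one class to them, and where a whole thing is asked for, a point or a joint stands for the part that bears it (a point fixed in the world has none). Each returns a list of dicts, best first, with "conf" (0 to 1); they miss things now and then, are a little off and sometimes report something else, mostly with a low value. They report only what shows in the picture. A call takes as long as a camera call. They do not tell look-alikes from the thing itself.
- nets.search_frame(camera, query): "centre" ([x, y, z] in m, in world coordinates, good to about 4 mm: the middle of the surface that is visible of it).
- nets.spot_point(camera, query): "centre" ([x, y, z] in m, in world coordinates, good to about 4 mm: a listed point, or the origin of a listed thing).
The state is a dict: "time": time; "q": joint angles; "joint_velocities": joint speeds; "joint_torque": joint torques, N m; "position": TCP position; "tool_rot": TCP orientation; "ft_force": force on the tool from outside, world axes, zero at the start; "moment": the same for the moment, N m; "grip_width": finger opening in m; "grip_force": force on a finger pad.
Only numpy, scipy, OpenCV 4.12 (cv2) and the standard library are available. Lean on these libraries where they do the work, as an engineer would, in place of code of your own. Each camera call takes 0.05 s, during which the arm holds its last target. There are 200 camera calls.

## Working session

There is one attempt and no reset: what is moved stays moved. The work goes in short steps, Python scripts to look and compute and a tool call to move; the robot and the scene stay as the last step left them, time stands still between calls to the robot, and variables do not carry over. Pictures are saved under pics/ and viewed, at most 10 in all, crops included, and the job is handed in when it is done.

Besides the shell and the picture viewer there is one more tool, called after "Emit:" by a JSON object that holds its "name" and its "arguments". apply_moves: Moves the arm, as the interface text tells. Its arguments: {"type":"object","properties":{"series":{"type":"array"},"hand":{"type":"number"},"newtons":{"type":"number"}},"required":["series"]}

```bash
mkdir -p pics
python3 - <<'E'
from rig import get_obs, vision, nets, robot
import cv2,numpy as np
for c in ["side","top"]:
    im=vision.camera(c); cv2.imwrite(f"pics/{c}0.png",im[:,:,::-1])
    k=vision.calibration(c); print(c,(-k["R"].T@k["t"]).round(3),k["R"][2].round(2))
    for q in ["fixture","seat","pin_head","film_core","glue_stick","lever_knob","desk_organiser","loupe","cement_jar","tape_roll","waste_bin","desk_lamp"]:
        print(q,[(np.round(d["centre"],3).tolist(),round(d["conf"],2)) for d in nets.spot_point(c,q)[:4]])
o=get_obs();print(o["time"],o["position"],o["tool_rot"],o["grip_width"],robot.finger_overhang)
E
```

```text
side [ 0.676 -0.876  1.187] [-0.04  0.6  -0.8 ]
fixture [([0.503, 0.337, -0.003], 0.66)]
seat [([0.495, 0.388, 0.013], 0.8)]
pin_head []
film_core [([0.799, -0.087, -0.001], 0.82), ([0.434, -0.229, -0.004], 0.78), ([0.536, -0.533, -0.003], 0.63)]
glue_stick [([0.49, 0.382, 0.008], 0.58), ([0.434, -0.226, -0.002], 0.51)]
lever_knob [([0.547, -0.4, -0.001], 0.63)]
desk_organiser [([0.5, 0.092, 0.002], 0.66)]
loupe [([0.494, 0.384, 0.015], 0.67), ([0.55, -0.396, -0.001], 0.61), ([0.45, -0.439, 0.002], 0.52)]
cement_jar [([0.45, -0.437, 0.001], 0.58)]
tape_roll [([0.444, -0.328, -0.0], 0.72), ([0.489, 0.382, 0.01], 0.38)]
waste_bin [([0.556, -0.278, -0.0], 0.71), ([0.495, 0.383, 0.015], 0.24)]
desk_lamp []
top [ 0.383 -0.052  1.779] [ 0.13 -0.01 -0.99]
fixture [([0.5, 0.341, -0.0], 0.67)]
seat [([0.498, 0.383, 0.017], 0.68)]
pin_head []
film_core [([0.797, -0.08, -0.003], 0.43), ([0.44, -0.229, 0.002], 0.4)]
glue_stick [([0.49, 0.386, 0.01], 0.5)]
lever_knob [([0.466, 0.276, 0.113], 0.43), ([0.447, -0.44, -0.002], 0.33)]
desk_organiser [([0.465, 0.276, 0.116], 0.55)]
loupe [([0.551, -0.398, 0.001], 0.62)]
cement_jar [([0.463, 0.276, 0.116], 0.62), ([0.446, -0.438, -0.0], 0.58)]
tape_roll [([0.441, -0.329, 0.001], 0.74)]
waste_bin [([0.556, -0.277, -0.002], 0.91)]
desk_lamp []
1.3 [ 0.28073145 -0.55839046  0.24454708] [9.73006394e-01 2.30778154e-01 1.60578730e-05 6.04635209e-07] 0.08692899132573377 0.022
```

View pics/side0.png

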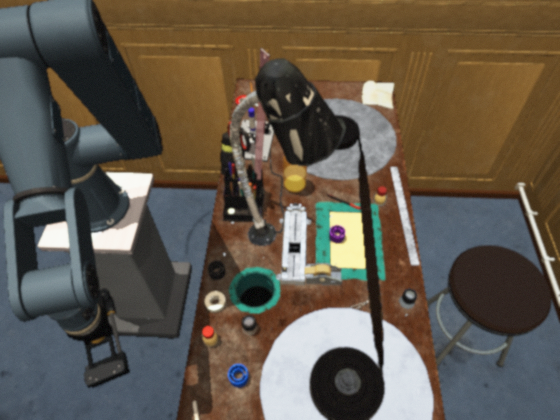

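View pics/top0.png

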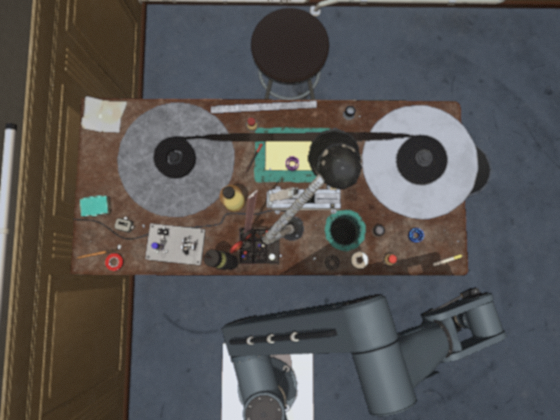

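The film_core candidates are black at side (217,270) / top (333,262), purple at side (338,234) and blue at side (237,375). The black one fits "black film core". I'll confirm it in an enlarged crop together with the fixture.

Run:
```python
import cv2,numpy as np
t=cv2.imread("pics/top0.png");s=cv2.imread("pics/side0.png")
def c(im,u,v,w,h,W,H): return cv2.resize(im[v:v+h,u:u+w],(W,H),interpolation=cv2.INTER_CUBIC)
a=np.hstack([c(t,135,215,80,60,400,300),c(t,310,235,80,60,400,300)])
b=np.hstack([c(s,210,70,100,75,400,300),c(s,190,245,80,60,400,300)])
cv2.imwrite("pics/crop0.png",np.vstack([a,b]))
```

```text
(no output)
```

View pics/crop0.png

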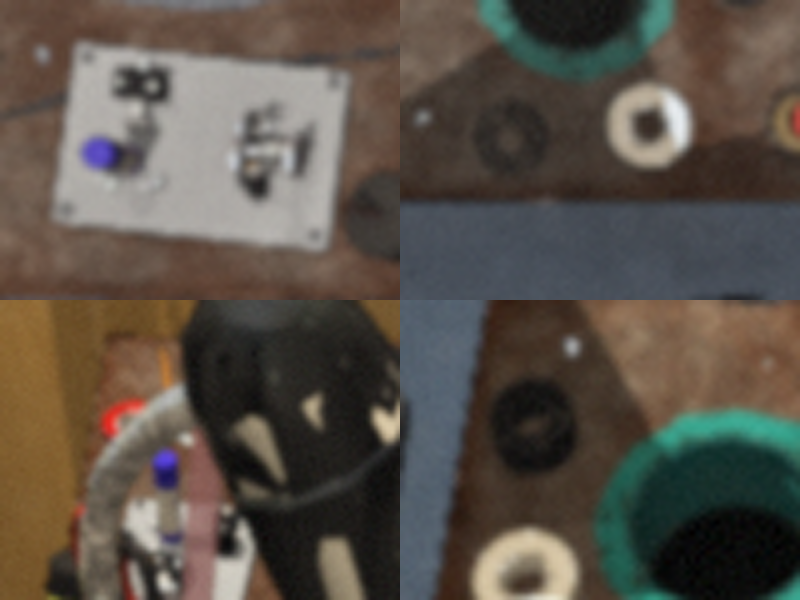

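The bottom-right and top-right crops show the core as a plain black drum with a hole: side px (217,270), top px (332,263). The fixture plate, with the purple glue cap at top px (154,246) and the lever tally at about (187,246), stands rotated a few degrees. Next I measure these.

```bash
cat > h.py <<'E'
import numpy as np,cv2
from rig import vision,get_obs,nets
def ray(cam,uv,z):
    k=vision.calibration(cam);C=-k["R"].T@k["t"]
    d=k["R"].T@np.linalg.solve(k["K"],[uv[0],uv[1],1.]);return C+d*(z-C[2])/d[2]
def px(cam,X):
    k=vision.calibration(cam);p=k["K"]@(k["R"]@np.asarray(X,float)+k["t"]);return p[:2]/p[2]
E
python3 - <<'E'
from h import *
t=cv2.imread("pics/top0.png");s=cv2.imread("pics/side0.png")
# plate
m=((t.min(2)>120)&(t.max(2).astype(int)-t.min(2)<40)).astype(np.uint8)
m[:, :140]=0;m[:,212:]=0;m[:218]=0;m[270:]=0
n,l,st,_=cv2.connectedComponentsWithStats(m);i=1+st[1:,4].argmax()
pts=np.argwhere(l==i)[:,::-1].astype(np.float32)
W=np.array([ray("top",p,.012)[:2]*1000 for p in pts],np.float32)
r=cv2.minAreaRect(W);print("plate",r)
cc=[ray("top",(135+u/5-.4,215+v/5-.4),.012)[:2].round(4) for u,v in [(77,43),(348,73),(330,248),(53,222)]];print(cc,np.mean(cc,0))
# purple cap
for nme,im,z in (("top",t,.109),("side",s,.10)):
    h=cv2.cvtColor(im,cv2.COLOR_BGR2HSV)
    pm=((h[:,:,0]>110)&(h[:,:,0]<150)&(h[:,:,1]>110)&(h[:,:,2]>90)).astype(np.uint8)
    if nme=="top":pm[:,:140]=0;pm[:,170:]=0;pm[:230]=0;pm[260:]=0
    else: pm[:105]=0;pm[125:]=0;pm[:,:240]=0;pm[:,265:]=0
    q=np.argwhere(pm)[:,::-1];print(nme,len(q),q.min(0),q.max(0),q.mean(0),ray(nme,q.mean(0),z))
# core: dark ring
print("core top",ray("top",(310+112/5-.4,235+139/5-.4),.030))
print("core side",ray("side",(190+534/5-80-.4,245+127/5-.4),.032))
for c in("top","side"):
  for _ in range(2):
    vision.camera(c)
    for q in("film_core","glue_stick","fixture","seat","lever_knob"):
      print(c,q,[(np.round(d["centre"],4).tolist(),round(d["conf"],2)) for d in nets.spot_point(c,q)[:3]])
E
```

```text
plate ((500.479736328125, 338.5880432128906), (199.48233032226562, 130.1307373046875), 83.82292938232422)
[array([0.5748, 0.4308]), array([0.5535, 0.2337]), array([0.427 , 0.2434]), array([0.4452, 0.4427])] [0.500125 0.33765 ]
top 27 [152 243] [157 247] [154.59259259 245.07407407] [0.48922073 0.38562053 0.109     ]
side 30 [248 107] [253 113] [250.7        110.13333333] [0.48868324 0.38865907 0.1       ]
core top [ 0.43402192 -0.22836222  0.03      ]
core side [ 0.43984771 -0.24097591  0.032     ]
top film_core [([0.5356, -0.5356, -0.0005], 0.73), ([0.8007, -0.08, -0.0034], 0.55), ([0.4364, -0.2325, 0.0007], 0.48)]
top glue_stick [([0.4648, 0.2772, 0.1117], 0.49), ([0.4899, 0.3839, 0.0079], 0.46)]
top fixture [([0.4985, 0.3383, 0.0012], 0.79)]
top seat [([0.4978, 0.3831, 0.0153], 0.73)]
top lever_knob [([0.4642, 0.2783, 0.1145], 0.57)]
top film_core [([0.4361, -0.2315, -0.0008], 0.6), ([0.5335, -0.5364, 0.0012], 0.56), ([0.7991, -0.0816, -0.0024], 0.5)]
top glue_stick [([0.4919, 0.3863, 0.0095], 0.58)]
top fixture [([0.4978, 0.3348, 0.0], 0.76)]
top seat [([0.4988, 0.3821, 0.0139], 0.61)]
top lever_knob [([0.5027, 0.0824, 0.0038], 0.68), ([0.466, 0.2766, 0.1159], 0.46), ([0.5521, -0.3965, 0.0024], 0.45)]
side film_core [([0.5389, -0.5329, -0.0026], 0.77), ([0.7988, -0.09, -0.0005], 0.52), ([0.4338, -0.23, -0.0023], 0.48)]
side glue_stick [([0.4891, 0.3834, 0.0091], 0.67)]
side fixture [([0.4981, 0.3343, -0.0004], 0.93)]
side seat [([0.4951, 0.3844, 0.0122], 0.61)]
side lever_knob []
side film_core [([0.4356, -0.2304, -0.0018], 0.82), ([0.5376, -0.5323, -0.0026], 0.57), ([0.801, -0.0896, 0.0014], 0.5)]
side glue_stick [([0.4873, 0.3831, 0.011], 0.58)]
side fixture [([0.5029, 0.3372, -0.0027], 0.58), ([0.4496, -0.4349, 0.0008], 0.33)]
side seat [([0.4959, 0.3849, 0.0141], 0.78), ([0.4347, -0.2294, -0.0004], 0.74)]
side lever_knob []
```

Run:
```python
from h import *
for name,uv in {"neckA":(270,240),"neckB":(285,225),"neckC":(305,205)}.items():
    for z in np.arange(.1,.75,.1):
        X=ray("top",uv,z);print(name,X.round(3),px("side",X).round(0))
print("foot",ray("top",(292,230),0),ray("side",(262,236),0))
print("front edge",ray("top",(260,274),0),"holder",ray("top",(220,260),.165),ray("side",(228,145),.165),ray("top",(228,142),.165))
print("glue target px",px("top",(.485,.52,0)), "red",ray("top",(115,262),.02))
t=cv2.imread("pics/top0.png");s=cv2.imread("pics/side0.png")
c=lambda im,u,v,w,h,W,H: cv2.resize(im[v:v+h,u:u+w],(W,H),interpolation=cv2.INTER_CUBIC)
cv2.imwrite("pics/crop1.png",np.vstack([np.hstack([c(t,90,195,100,75,400,300),c(t,200,195,100,75,400,300)]),np.hstack([c(s,205,80,100,75,400,300),c(s,205,155,100,75,400,300)])]))
```

```text
neckA [ 0.508 -0.008  0.1  ] [246. 195.]
neckA [ 0.501 -0.011  0.2  ] [240. 174.]
neckA [ 0.493 -0.013  0.3  ] [234. 151.]
neckA [ 0.486 -0.016  0.4  ] [228. 124.]
neckA [ 0.479 -0.018  0.5  ] [220.  93.]
neckA [ 0.471 -0.021  0.6  ] [211.  57.]
neckA [ 0.464 -0.024  0.7  ] [201.  15.]
neckB [ 0.561 -0.059  0.1  ] [261. 208.]
neckB [ 0.55  -0.059  0.2  ] [256. 187.]
neckB [ 0.539 -0.059  0.3  ] [250. 163.]
neckB [ 0.529 -0.058  0.4  ] [243. 136.]
neckB [ 0.518 -0.058  0.5  ] [235. 104.]
neckB [ 0.508 -0.057  0.6  ] [226.  68.]
neckB [ 0.497 -0.057  0.7  ] [215.  24.]
neckC [ 0.631 -0.129  0.1  ] [283. 228.]
neckC [ 0.616 -0.124  0.2  ] [277. 206.]
neckC [ 0.601 -0.12   0.3  ] [271. 181.]
neckC [ 0.587 -0.115  0.4  ] [264. 153.]
neckC [ 0.572 -0.111  0.5  ] [256. 120.]
neckC [ 0.557 -0.106  0.6  ] [246.  82.]
neckC [ 0.542 -0.101  0.7  ] [235.  37.]
foot [ 0.55276928 -0.08565076  0.        ] [ 0.56205584 -0.09460938  0.        ]
front edge [0.39253172 0.03001187 0.        ] holder [0.43714544 0.15448803 0.165     ] [0.44200281 0.14225001 0.165     ] [0.83704266 0.1357546  0.165     ]
glue target px [125.21963358 248.059241  ] red [0.43398507 0.5475872  0.02      ]
```

View pics/crop1.png

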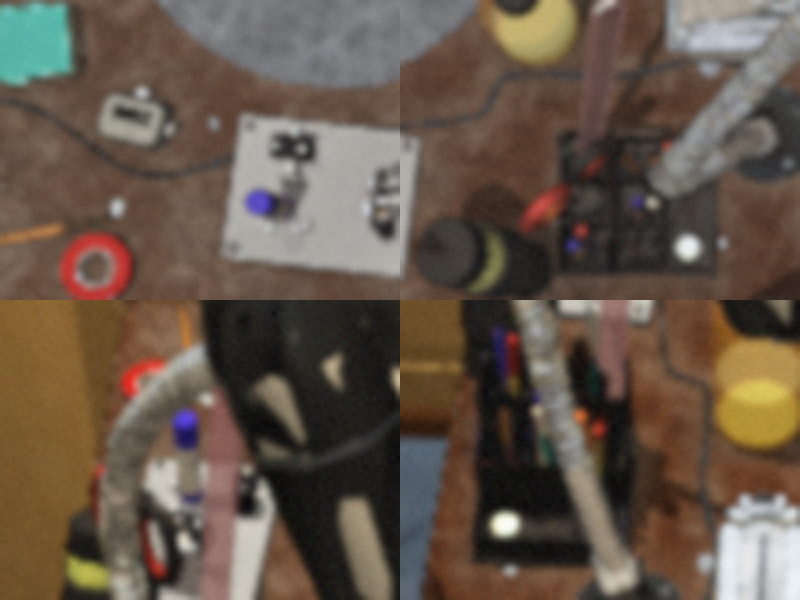

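The red-handled shears and the neck stay behind x≈0.46, and the holder is at about (0.44, 0.15). So I pass in front at z≈0.33, with the tool's y along the fixture's y. The glue stick goes left of the plate at (0.485, 0.52), which looks clear. The red roll nearby is at (0.434, 0.548).

Emit:
{"name": "apply_moves", "arguments": {"series": [{"offset": [0.44,2,0.5],"rot": [0,0,8.2]},{"offset": [0.88,4,1],"rot": [0,0,16.4]},{"offset": [1.3,6,1.5],"rot": [0,0,24.6]},{"offset": [1.8,8,2],"rot": [0,0,32.8]},{"offset": [2.2,10,2.5],"rot": [0,0,41]},{"offset": [2.6,12,3],"rot": [0,0,49.2]},{"offset": [3.1,14,3.5],"rot": [0,0,57.4]},{"offset": [3.5,16,4],"rot": [0,0,65.6]},{"offset": [4,18,4.5],"rot": [0,0,73.8]},{"offset": [4.4,20,5],"rot": [0,0,82]},{"offset": [4.8,22,5.5],"rot": [0,0,90.2]},{"offset": [5.3,24,6],"rot": [0,0,98.4]},{"offset": [5.7,26,6.5],"rot": [0,0,106.6]},{"offset": [6.2,28,7],"rot": [0,0,114.8]},{"offset": [6.6,30,7.5],"rot": [0,0,123]},{"offset": [7,32,8],"rot": [0,0,131.2]},{"offset": [7.5,34,8.5],"rot": [0,0,139.4]},{"offset": [7.9,36,8.5],"rot": [0,0,147.1]}], "hand": 1, "newtons": 20}}

```text
time: 4.3
position: [0.3602, -0.1979, 0.3304]
tool_rot: [0.051, 0.999, -0.001, 0.001]
ft_force: [0.7, 0.6, -0.8]
grip_width: 0.0868
grip_force: 0.0
```

Emit:
{"name": "apply_moves", "arguments": {"series": [{"offset": [0.6,4,0],"rot": [0,0,0]},{"offset": [1.2,8,0],"rot": [0,0,0]},{"offset": [1.8,12,0],"rot": [0,0,0]},{"offset": [2.4,16,0],"rot": [0,0,0]},{"offset": [3,20,0],"rot": [0,0,0]},{"offset": [2.7,24,0],"rot": [0,0,0]},{"offset": [2.3,28,0],"rot": [0,0,0]},{"offset": [1.9,32,0],"rot": [0,0,0]},{"offset": [1.5,35,0],"rot": [0,0,0]},{"offset": [3,39,0],"rot": [0,0,0]},{"offset": [4.5,43,0],"rot": [0,0,0]},{"offset": [6,47,0],"rot": [0,0,0]},{"offset": [8.3,51,0],"rot": [0,0,0]},{"offset": [10.5,55,-1],"rot": [0,0,0]},{"offset": [12.95,58.2,-4],"rot": [0,0,0]},{"offset": [12.95,58.2,-8],"rot": [0,0,0]},{"offset": [12.95,58.2,-12],"rot": [0,0,0]},{"offset": [12.95,58.2,-12],"rot": [0,0,0]},{"offset": [12.95,58.2,-12],"rot": [0,0,0]}]}}

```text
time: 6.2
position: [0.4892, 0.3836, 0.2096]
tool_rot: [0.054, 0.999, -0.0, -0.0]
ft_force: [0.8, 0.0, 0.3]
grip_width: 0.0869
grip_force: 0.0
```

Emit:
{"name": "apply_moves", "arguments": {"series": [{"offset": [0,0.05,-3.5],"rot": [0,0,0]},{"offset": [0,0.05,-7],"rot": [0,0,0]},{"offset": [0,0.05,-9.5],"rot": [0,0,0]},{"offset": [0,0.05,-10.9],"rot": [0,0,0]},{"offset": [0,0.05,-10.9],"rot": [0,0,0]},{"offset": [0,0.05,-10.9],"rot": [0,0,0]}]}}

```text
time: 6.8
position: [0.4907, 0.3848, 0.1026]
tool_rot: [0.054, 0.999, 0.001, 0.002]
ft_force: [0.2, -0.1, 0.0]
grip_width: 0.0872
grip_force: 0.0
```

Emit:
{"name": "apply_moves", "arguments": {"series": [{"offset": [0,0,0],"rot": [0,0,0]},{"offset": [0,0,0],"rot": [0,0,0]},{"offset": [0,0,0],"rot": [0,0,0]},{"offset": [0,0,0],"rot": [0,0,0]},{"offset": [0,0,0],"rot": [0,0,0]},{"offset": [0,0,0],"rot": [0,0,0]},{"offset": [0,0,0],"rot": [0,0,0]},{"offset": [0,0,0],"rot": [0,0,0]}], "hand": 0, "newtons": 15}}

```text
time: 7.6
position: [0.4892, 0.3841, 0.1004]
tool_rot: [0.054, 0.999, -0.0, -0.0]
ft_force: [-0.7, -0.8, -0.3]
grip_width: 0.0312
grip_force: 0.0
```

Emit:
{"name": "apply_moves", "arguments": {"series": [{"offset": [0,0,0],"rot": [0,0,0]},{"offset": [0,0,0],"rot": [0,0,0]},{"offset": [0,0,0],"rot": [0,0,0]},{"offset": [0,0,0],"rot": [0,0,0]}]}}

```text
time: 8.0
position: [0.4892, 0.3841, 0.1005]
tool_rot: [0.054, 0.999, -0.0, -0.0]
ft_force: [-0.4, 1.2, 0.0]
grip_width: 0.0242
grip_force: 14.9
```

Emit:
{"name": "apply_moves", "arguments": {"series": [{"offset": [0,0,2],"rot": [0,0,0]},{"offset": [0,0,5],"rot": [0,0,0]},{"offset": [-0.1,3,5],"rot": [0,0,0]},{"offset": [-0.2,6.5,5],"rot": [0,0,0]},{"offset": [-0.3,10,5],"rot": [0,0,0]},{"offset": [-0.4,13.6,5],"rot": [0,0,0]},{"offset": [-0.4,13.6,5],"rot": [0,0,0]},{"offset": [-0.4,13.6,5],"rot": [0,0,0]},{"offset": [-0.4,13.6,2.5],"rot": [0,0,0]},{"offset": [-0.4,13.6,0.5],"rot": [0,0,0]},{"offset": [-0.4,13.6,-0.5],"rot": [0,0,0]},{"offset": [-0.4,13.6,-0.9],"rot": [0,0,0]},{"offset": [-0.4,13.6,-1.1],"rot": [0,0,0]},{"offset": [-0.4,13.6,-1.2],"rot": [0,0,0]},{"offset": [-0.4,13.6,-1.2],"rot": [0,0,0]},{"offset": [-0.4,13.6,-1.2],"rot": [0,0,0]}]}}

```text
time: 9.6
position: [0.4856, 0.5204, 0.0894]
tool_rot: [0.054, 0.999, 0.0, 0.001]
ft_force: [-0.0, -0.9, -0.9]
grip_width: 0.0237
grip_force: 14.9
```

Run:
```python
from h import *
o=get_obs();print(o["position"],o["ft_force"],o["grip_width"])
```

```text
[0.48559787 0.52044063 0.08942594] [-0.02766149 -0.9025703  -0.88556485] 0.023719379685470006
```

Emit:
{"name": "apply_moves", "arguments": {"series": [{"offset": [0,0,-0.05],"rot": [0,0,0]},{"offset": [0,0,-0.1],"rot": [0,0,0]},{"offset": [0,0,-0.1],"rot": [0,0,0]},{"offset": [0,0,-0.1],"rot": [0,0,0]}]}}

```text
time: 10.0
position: [0.4856, 0.5205, 0.0883]
tool_rot: [0.054, 0.999, 0.0, 0.001]
ft_force: [-0.4, 0.2, 3.0]
grip_width: 0.0239
grip_force: 14.9
```

Contact (3 N upward). Release, then rise.

Emit:
{"name": "apply_moves", "arguments": {"series": [{"offset": [0,0,0],"rot": [0,0,0]},{"offset": [0,0,0],"rot": [0,0,0]},{"offset": [0,0,0],"rot": [0,0,0]},{"offset": [0,0,0],"rot": [0,0,0]},{"offset": [0,0,0],"rot": [0,0,0]},{"offset": [0,0,0],"rot": [0,0,0]},{"offset": [0,0,3],"rot": [0,0,0]},{"offset": [0,0,7],"rot": [0,0,0]},{"offset": [0,0,11],"rot": [0,0,0]},{"offset": [0,0,15],"rot": [0,0,0]},{"offset": [0,0,19],"rot": [0,0,0]},{"offset": [0,-4,23],"rot": [0,0,0]},{"offset": [0,-8,24],"rot": [0,0,0]},{"offset": [0,-12,24],"rot": [0,0,0]}], "hand": 0.6}}

```text
time: 11.4
position: [0.4863, 0.3996, 0.3313]
tool_rot: [0.054, 0.999, 0.002, 0.003]
ft_force: [0.8, -0.4, -0.5]
grip_width: 0.0523
grip_force: 0.0
```

Run:
```python
from h import *
im=vision.camera("side")[:,:,::-1];cv2.imwrite("pics/s1.png",im)
print("glue",[(np.round(d["centre"],3),round(d["conf"],2)) for d in nets.spot_point("side","glue_stick")[:3]],px("side",(.485,.52,.05)))
print("core",[(np.round(d["centre"],4),round(d["conf"],2)) for d in nets.spot_point("side","film_core")[:4]])
im=vision.camera("top")
print("glue",[(np.round(d["centre"],3),round(d["conf"],2)) for d in nets.spot_point("top","glue_stick")[:3]])
print("core",[(np.round(d["centre"],4),round(d["conf"],2)) for d in nets.spot_point("top","film_core")[:4]])
print(get_obs()["position"],get_obs()["q"])
```

```text
glue [(array([ 0.487,  0.518, -0.004]), 0.4)] [253.63541298  97.7711757 ]
core [(array([ 0.4348, -0.2269, -0.0025]), 0.74), (array([ 0.5366, -0.534 , -0.0037]), 0.62), (array([ 0.7995, -0.0868, -0.0011]), 0.61), (array([ 0.5466, -0.3991, -0.0006]), 0.28)]
glue [(array([ 0.438, -0.234,  0.001]), 0.31)]
core [(array([ 0.4474, -0.4387, -0.0007]), 0.61), (array([ 0.4344, -0.2321,  0.0015]), 0.57), (array([ 0.5363, -0.5369, -0.    ]), 0.53), (array([ 0.7984, -0.0825, -0.0036]), 0.5)]
[0.48528208 0.40097479 0.32737533] [ 5.13029910e-01  4.56350250e-01  1.31873206e+00  6.05368819e-04
  1.36619586e+00 -9.49897548e-01]
```

Glue stick stands at (0.487, 0.518). Back round the front to the black core at (0.435, -0.2305), same yaw.

Emit:
{"name": "apply_moves", "arguments": {"series": [{"offset": [-2.2,-4,0],"rot": [0,0,0]},{"offset": [-4.4,-8,0],"rot": [0,0,0]},{"offset": [-6.5,-12,0],"rot": [0,0,0]},{"offset": [-8,-16,0],"rot": [0,0,0]},{"offset": [-9.5,-20,0],"rot": [0,0,0]},{"offset": [-11,-25,0],"rot": [0,0,0]},{"offset": [-10.6,-29,0],"rot": [0,0,0]},{"offset": [-10.2,-33,0],"rot": [0,0,0]},{"offset": [-9.8,-37,0],"rot": [0,0,0]},{"offset": [-9.5,-41,0],"rot": [0,0,0]},{"offset": [-9.8,-45,0],"rot": [0,0,0]},{"offset": [-10.2,-49,0],"rot": [0,0,0]},{"offset": [-10.6,-53,0],"rot": [0,0,0]},{"offset": [-9,-57,-2],"rot": [0,0,0]},{"offset": [-7,-60,-5],"rot": [0,0,0]},{"offset": [-5,-63.15,-8],"rot": [0,0,0]},{"offset": [-5,-63.15,-12],"rot": [0,0,0]},{"offset": [-5,-63.15,-16],"rot": [0,0,0]},{"offset": [-5,-63.15,-20],"rot": [0,0,0]},{"offset": [-5,-63.15,-20],"rot": [0,0,0]}], "hand": 0.76}}

```text
time: 13.7
position: [0.4334, -0.2287, 0.1225]
tool_rot: [0.054, 0.999, 0.004, -0.005]
ft_force: [0.1, 0.1, 0.5]
grip_width: 0.066
grip_force: 0.0
```

Run:
```python
from h import *
o=get_obs();print(o["time"],o["position"],o["tool_rot"],o["grip_width"])
for c in("side","top"):
    im=vision.camera(c)[:,:,::-1];cv2.imwrite(f"pics/{c}2.png",im)
    print("core",[(np.round(d["centre"],4),round(d["conf"],2)) for d in nets.spot_point(c,"film_core")[:3]])
```

```text
13.7 [ 0.43339639 -0.22872128  0.12253962] [ 0.05364254  0.99854173  0.00381255 -0.00472807] 0.06597666598690526
core [(array([ 0.4341, -0.2305, -0.0024]), 0.75), (array([ 0.7992, -0.089 , -0.002 ]), 0.71), (array([ 0.5382, -0.5351, -0.0026]), 0.67)]
core [(array([ 0.7975, -0.0807, -0.0018]), 0.69), (array([ 0.5355, -0.5379, -0.0009]), 0.5)]
```

Emit:
{"name": "apply_moves", "arguments": {"series": [{"offset": [0,0,-3.5],"rot": [0,0,0]},{"offset": [0,0,-7],"rot": [0,0,0]},{"offset": [0,0,-9],"rot": [0,0,0]},{"offset": [0,0,-9.7],"rot": [0,0,0]},{"offset": [0,0,-9.7],"rot": [0,0,0]},{"offset": [0,0,-9.7],"rot": [0,0,0]}]}}

```text
time: 14.5
position: [0.4364, -0.2322, 0.0322]
tool_rot: [0.054, 0.999, -0.001, 0.001]
ft_force: [-0.1, -0.6, 1.4]
grip_width: 0.0658
grip_force: 0.0
```

Emit:
{"name": "apply_moves", "arguments": {"series": [{"offset": [0,0,0],"rot": [0,0,0]},{"offset": [0,0,0],"rot": [0,0,0]},{"offset": [0,0,0],"rot": [0,0,0]},{"offset": [0,0,0],"rot": [0,0,0]},{"offset": [0,0,0],"rot": [0,0,0]},{"offset": [0,0,0],"rot": [0,0,0]}], "hand": 0, "newtons": 20}}

```text
time: 15.1
position: [0.4356, -0.2316, 0.0313]
tool_rot: [0.054, 0.999, -0.0, 0.001]
ft_force: [-0.1, 0.5, 6.3]
grip_width: 0.0497
grip_force: 20.0
```

Emit:
{"name": "apply_moves", "arguments": {"series": [{"offset": [0,0,1],"rot": [0,0,0]},{"offset": [0,0,4],"rot": [0,0,0]},{"offset": [0,0,8],"rot": [0,0,0]},{"offset": [-1,0,12],"rot": [0,0,0]},{"offset": [-2,1,16],"rot": [0,0,0]},{"offset": [-3.5,2,20],"rot": [0,0,0]},{"offset": [-5,3,24],"rot": [0,0,0]},{"offset": [-6,4,28],"rot": [0,0,0]},{"offset": [-6,7,30],"rot": [0,0,0]},{"offset": [-5.6,11,30],"rot": [0,0,0]},{"offset": [-5.2,15,30],"rot": [0,0,0]},{"offset": [-4.8,19,30],"rot": [0,0,0]},{"offset": [-4.5,23,30],"rot": [0,0,0]},{"offset": [-4.8,27,30],"rot": [0,0,0]},{"offset": [-5.2,31,30],"rot": [0,0,0]},{"offset": [-5.6,35,30],"rot": [0,0,0]},{"offset": [-6,38,30],"rot": [0,0,0]},{"offset": [-4.8,42,30],"rot": [0,0,0]},{"offset": [-3.4,46,30],"rot": [0,0,0]},{"offset": [-2,50,30],"rot": [0,0,0]}]}}

```text
time: 17.1
position: [0.4147, 0.2701, 0.331]
tool_rot: [0.054, 0.999, -0.0, 0.0]
ft_force: [0.6, 0.4, -1.0]
grip_width: 0.0497
grip_force: 20.0
```

Emit:
{"name": "apply_moves", "arguments": {"series": [{"offset": [2,3.8,0],"rot": [0,0,0]},{"offset": [4,7.6,0],"rot": [0,0,0]},{"offset": [7,11.5,-2],"rot": [0,0,0]},{"offset": [7,11.5,-6],"rot": [0,0,0]},{"offset": [7,11.5,-10],"rot": [0,0,0]},{"offset": [7,11.5,-14],"rot": [0,0,0]},{"offset": [7,11.5,-18],"rot": [0,0,0]},{"offset": [7,11.5,-18],"rot": [0,0,0]},{"offset": [7,11.5,-18],"rot": [0,0,0]},{"offset": [7,11.5,-18],"rot": [0,0,0]}]}}

```text
time: 18.1
position: [0.4867, 0.3844, 0.1531]
tool_rot: [0.054, 0.999, 0.001, 0.002]
ft_force: [0.8, -0.3, -0.6]
grip_width: 0.0495
grip_force: 20.0
```

Run:
```python
from h import *
o=get_obs();print(o["time"],o["position"],o["tool_rot"],o["grip_width"],o["grip_force"],o["ft_force"])
k=[]
for c in("side","top"):
    im=vision.camera(c)[:,:,::-1]
    p=px(c,o["position"]).round().astype(int);print(p)
    k.append(cv2.resize(im[p[1]-38:p[1]+37,p[0]-50:p[0]+50],(400,300),interpolation=cv2.INTER_CUBIC))
    print("core",[(np.round(d["centre"],4),round(d["conf"],2)) for d in nets.spot_point(c,"film_core")[:4]])
    print("seat",[(np.round(d["centre"],4),round(d["conf"],2)) for d in nets.spot_point(c,"seat")[:4]])
cv2.imwrite("pics/hold.png",np.hstack(k))
```

```text
18.1 [0.48673003 0.38440387 0.15313787] [0.05419766 0.99852759 0.00117293 0.00197014] 0.04948815399901329 19.999961550347507 [ 0.83856324 -0.33327314 -0.63810156]
[249  99]
core [(array([ 0.5371, -0.5318, -0.    ]), 0.89), (array([ 8.008e-01, -8.930e-02,  7.000e-04]), 0.6), (array([0.4825, 0.3873, 0.1228]), 0.55)]
seat [(array([0.4963, 0.3846, 0.0143]), 0.91)]
[151 245]
core [(array([ 0.5352, -0.5382, -0.0011]), 0.57), (array([ 0.7983, -0.0796, -0.0047]), 0.56)]
seat [(array([0.4975, 0.3804, 0.0144]), 0.77)]
```

View pics/hold.png

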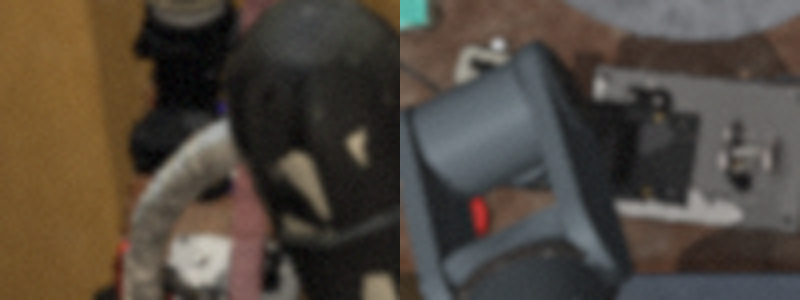

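Emit:
{"name": "apply_moves", "arguments": {"series": [{"offset": [0,0,-3],"rot": [0,0,0]},{"offset": [0,0,-6],"rot": [0,0,0]},{"offset": [0,0,-8],"rot": [0,0,0]},{"offset": [0,0,-9.2],"rot": [0,0,0]},{"offset": [0,0,-9.2],"rot": [0,0,0]},{"offset": [0,0,-9.2],"rot": [0,0,0]},{"offset": [0,0,-9.2],"rot": [0,0,0]},{"offset": [0,0,-9.2],"rot": [0,0,0]}]}}

```text
time: 19.2
position: [0.486, 0.3841, 0.0599]
tool_rot: [0.054, 0.999, 0.001, 0.001]
ft_force: [1.3, 0.3, -0.1]
grip_width: 0.0498
grip_force: 20.0
```

Emit:
{"name": "apply_moves", "arguments": {"series": [{"offset": [0.2,0,0],"rot": [0,0,0]},{"offset": [0.4,0,0],"rot": [0,0,0]},{"offset": [0.6,-0.02,0],"rot": [0,0,0]},{"offset": [0.8,-0.04,0],"rot": [0,0,0]},{"offset": [0.8,-0.04,0],"rot": [0,0,0]},{"offset": [0.8,-0.04,0],"rot": [0,0,0]},{"offset": [0.8,-0.04,0],"rot": [0,0,0]}]}}

```text
time: 19.9
position: [0.4928, 0.3832, 0.0585]
tool_rot: [0.054, 0.999, -0.0, -0.0]
ft_force: [-4.0, 2.0, 1.6]
grip_width: 0.0493
grip_force: 20.0
```

Emit:
{"name": "apply_moves", "arguments": {"series": [{"offset": [0.2,-0.02,0],"rot": [0,0,0]},{"offset": [0.4,-0.04,0],"rot": [0,0,0]},{"offset": [0.4,-0.04,0],"rot": [0,0,0]},{"offset": [0.4,-0.04,0],"rot": [0,0,0]},{"offset": [0.4,-0.04,0],"rot": [0,0,0]}]}}

```text
time: 20.4
position: [0.4969, 0.3827, 0.0584]
tool_rot: [0.054, 0.999, -0.0, -0.0]
ft_force: [-4.3, 0.9, 1.2]
grip_width: 0.0499
grip_force: 20.0
```

Emit:
{"name": "apply_moves", "arguments": {"series": [{"offset": [0.15,-0.02,0],"rot": [0,0,0]},{"offset": [0.22,-0.02,0],"rot": [0,0,0]},{"offset": [0.22,-0.02,0],"rot": [0,0,0]},{"offset": [0.22,-0.02,-0.3],"rot": [0,0,0]},{"offset": [0.22,-0.02,-0.6],"rot": [0,0,0]},{"offset": [0.22,-0.02,-0.9],"rot": [0,0,0]},{"offset": [0.22,-0.02,-0.9],"rot": [0,0,0]},{"offset": [0.22,-0.02,-0.9],"rot": [0,0,0]}]}}

```text
time: 21.2
position: [0.4989, 0.3825, 0.0492]
tool_rot: [0.054, 0.999, -0.0, -0.001]
ft_force: [-5.0, 1.2, 1.3]
grip_width: 0.0495
grip_force: 20.0
```

Emit:
{"name": "apply_moves", "arguments": {"series": [{"offset": [0,0,-0.3],"rot": [0,0,0]},{"offset": [0,0,-0.5],"rot": [0,0,0]},{"offset": [0,0,-0.55],"rot": [0,0,0]},{"offset": [0,0,-0.55],"rot": [0,0,0]},{"offset": [0,0,-0.55],"rot": [0,0,0]},{"offset": [0,0,-0.55],"rot": [0,0,0]}]}}

```text
time: 21.8
position: [0.499, 0.3824, 0.0439]
tool_rot: [0.054, 0.999, -0.0, -0.0]
ft_force: [-5.1, 0.3, 2.7]
grip_width: 0.0495
grip_force: 20.0
```

Emit:
{"name": "apply_moves", "arguments": {"series": [{"offset": [0,0,-0.07],"rot": [0,0,0]},{"offset": [0,0,-0.12],"rot": [0,0,0]},{"offset": [0,0,-0.12],"rot": [0,0,0]},{"offset": [0,0,-0.12],"rot": [0,0,0]}]}}

```text
time: 22.2
position: [0.4992, 0.3825, 0.0433]
tool_rot: [0.054, 0.999, -0.0, -0.0]
ft_force: [-5.9, 0.7, 5.0]
grip_width: 0.0497
grip_force: 20.0
```

Emit:
{"name": "apply_moves", "arguments": {"series": [{"offset": [-0.1,0.01,0],"rot": [0,0,0]},{"offset": [-0.2,0.02,0],"rot": [0,0,0]},{"offset": [-0.2,0.02,0],"rot": [0,0,0]},{"offset": [-0.2,0.02,0],"rot": [0,0,0]}]}}

```text
time: 22.6
position: [0.4982, 0.3826, 0.0433]
tool_rot: [0.054, 0.999, 0.0, 0.001]
ft_force: [-3.6, -2.3, 6.5]
grip_width: 0.0494
grip_force: 20.0
```

Emit:
{"name": "apply_moves", "arguments": {"series": [{"offset": [0,0,0],"rot": [0,0,0]},{"offset": [0,0,0],"rot": [0,0,0]},{"offset": [0,0,0],"rot": [0,0,0]},{"offset": [0,0,0],"rot": [0,0,0]},{"offset": [0,0,0],"rot": [0,0,0]},{"offset": [0,0,0],"rot": [0,0,0]},{"offset": [0,0,0],"rot": [0,0,0]},{"offset": [0,0,2],"rot": [0,0,0]},{"offset": [0,0,5],"rot": [0,0,0]},{"offset": [0,0,9],"rot": [0,0,0]},{"offset": [0,0,13],"rot": [0,0,0]},{"offset": [0,0,17],"rot": [0,0,0]},{"offset": [-4,0,18],"rot": [0,0,0]},{"offset": [-8,-2,19],"rot": [0,0,0]},{"offset": [-11,-4,20],"rot": [0,0,0]},{"offset": [-12,-5,20],"rot": [0,0,0]}], "hand": 0.76}}

```text
time: 24.2
position: [0.3738, 0.3315, 0.2439]
tool_rot: [0.053, 0.999, -0.0, -0.001]
ft_force: [0.4, 0.6, -0.5]
grip_width: 0.0662
grip_force: 0.0
```

Run:
```python
from h import *
o=get_obs();print(o["time"],o["position"],o["tool_rot"],o["ft_force"],o["q"])
k=[]
for c in("side","top"):
    im=vision.camera(c)[:,:,::-1]
    p=px(c,(.497,.36,.04)).round().astype(int)
    k.append(cv2.resize(im[p[1]-38:p[1]+37,p[0]-50:p[0]+50],(400,300),interpolation=cv2.INTER_CUBIC))
    for q in("film_core","seat","pin_head","lever_knob","glue_stick"):
        print(c,q,[(np.round(d["centre"],4),round(d["conf"],2)) for d in nets.spot_point(c,q)[:5] if d["centre"][1]>.15])
cv2.imwrite("pics/placed.png",np.hstack(k))
```

```text
24.2 [0.37376984 0.33150138 0.24391895] [ 5.34643292e-02  9.98569532e-01 -3.37705205e-04 -5.84003116e-04] [ 0.37728575  0.6445651  -0.50369245] [ 5.01464584e-01  3.61005833e-01  1.74141282e+00  4.79674174e-05
  1.04052259e+00 -9.62376342e-01]
side film_core [(array([0.4982, 0.3812, 0.0107]), 0.47)]
side seat [(array([0.4964, 0.3843, 0.0125]), 0.57), (array([ 0.4872,  0.518 , -0.0017]), 0.56)]
side pin_head []
side lever_knob []
side glue_stick [(array([ 0.4849,  0.5186, -0.0033]), 0.6)]
top film_core [(array([0.4988, 0.382 , 0.0125]), 0.73)]
top seat [(array([0.5001, 0.3851, 0.0125]), 0.8)]
top pin_head []
top lever_knob [(array([0.4643, 0.2775, 0.1119]), 0.39)]
top glue_stick [(array([ 0.4872,  0.5188, -0.0056]), 0.62)]
```

View pics/placed.png

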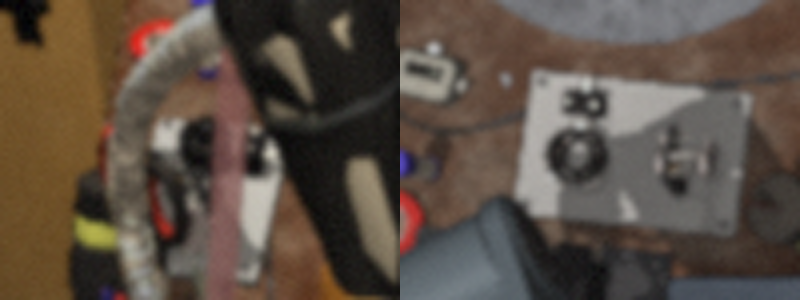

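Core stands in the rest at ≈(0.4985, 0.382, 0.012), against the switch side; the glue stick stands clear to the left. Now I close the fingers, turn -90° and go in front of the lever ball.

Emit:
{"name": "apply_moves", "arguments": {"series": [{"offset": [0,0,0],"rot": [0,0,-8.2]},{"offset": [0,0,0],"rot": [0,0,-16.4]},{"offset": [0,0,0],"rot": [0,0,-24.6]},{"offset": [0,0,0],"rot": [0,0,-32.8]},{"offset": [0,0,0],"rot": [0,0,-41]},{"offset": [0,0,0],"rot": [0,0,-49.2]},{"offset": [0,0,0],"rot": [0,0,-57.4]},{"offset": [1,-1,0],"rot": [0,0,-65.6]},{"offset": [2,-2,0],"rot": [0,0,-73.8]},{"offset": [3,-3,0],"rot": [0,0,-82]},{"offset": [4,-4,0],"rot": [0,0,-90]},{"offset": [5.1,-5,0],"rot": [0,0,-90]},{"offset": [5.1,-5,-4],"rot": [0,0,-90]},{"offset": [5.1,-5,-8],"rot": [0,0,-90]},{"offset": [5.1,-5,-12.2],"rot": [0,0,-90]},{"offset": [5.1,-5,-12.2],"rot": [0,0,-90]},{"offset": [5.1,-5,-12.2],"rot": [0,0,-90]},{"offset": [5.1,-5,-12.2],"rot": [0,0,-90]}], "hand": 0, "newtons": 10}}

```text
time: 26.6
position: [0.43, 0.2834, 0.1227]
tool_rot: [0.744, 0.668, 0.002, 0.001]
ft_force: [0.5, -0.5, 0.2]
grip_width: -0.0
grip_force: 0.0
```

Emit:
{"name": "apply_moves", "arguments": {"series": [{"offset": [0.4,-0.36,0],"rot": [0,0,0]},{"offset": [0.9,-0.42,0],"rot": [0,0,0]},{"offset": [1.5,-0.48,0],"rot": [0,0,0]},{"offset": [2.2,-0.56,0],"rot": [0,0,0]},{"offset": [2.9,-0.63,0],"rot": [0,0,0]},{"offset": [3.6,-0.71,0],"rot": [0,0,0]},{"offset": [4.3,-0.79,0],"rot": [0,0,0]},{"offset": [5,-0.86,0],"rot": [0,0,0]},{"offset": [5,-0.86,0],"rot": [0,0,0]},{"offset": [5,-0.86,0],"rot": [0,0,0]}]}}

```text
time: 27.6
position: [0.479, 0.2742, 0.1208]
tool_rot: [0.744, 0.668, 0.0, 0.0]
ft_force: [-2.8, 0.6, 3.1]
grip_width: 0.0003
grip_force: 1.2
```

Emit:
{"name": "apply_moves", "arguments": {"series": [{"offset": [0.4,-0.04,0],"rot": [0,0,0]},{"offset": [0.8,-0.09,0],"rot": [0,0,0]},{"offset": [0.8,-0.09,0],"rot": [0,0,0]},{"offset": [0.8,-0.09,0],"rot": [0,0,0]}]}}

```text
time: 28.0
position: [0.4866, 0.2733, 0.1207]
tool_rot: [0.744, 0.668, 0.0, 0.0]
ft_force: [-2.4, 0.7, 1.7]
grip_width: 0.0007
grip_force: 1.2
```

Emit:
{"name": "apply_moves", "arguments": {"series": [{"offset": [0.3,-0.03,0],"rot": [0,0,0]},{"offset": [0.6,-0.06,0],"rot": [0,0,0]},{"offset": [0.6,-0.06,0],"rot": [0,0,0]},{"offset": [0.6,-0.06,0],"rot": [0,0,0]}]}}

```text
time: 28.4
position: [0.4922, 0.2727, 0.1205]
tool_rot: [0.744, 0.668, -0.0, -0.0]
ft_force: [-2.3, 1.1, -0.8]
grip_width: 0.0003
grip_force: 1.3
```

Emit:
{"name": "apply_moves", "arguments": {"series": [{"offset": [0.2,-0.02,0],"rot": [0,0,0]},{"offset": [0.2,-0.02,0],"rot": [0,0,0]},{"offset": [0.2,-0.02,0],"rot": [0,0,0]}]}}

```text
time: 28.7
position: [0.4938, 0.2724, 0.1205]
tool_rot: [0.744, 0.668, -0.001, -0.0]
ft_force: [-3.9, 1.5, -2.1]
grip_width: 0.0002
grip_force: 1.7
```

Emit:
{"name": "apply_moves", "arguments": {"series": [{"offset": [0.2,-0.02,0],"rot": [0,0,0]},{"offset": [0.2,-0.02,0],"rot": [0,0,0]},{"offset": [0.2,-0.02,0],"rot": [0,0,0]}]}}

```text
time: 29.0
position: [0.496, 0.2721, 0.1207]
tool_rot: [0.744, 0.668, -0.001, -0.0]
ft_force: [-3.9, 0.1, -1.9]
grip_width: 0.0004
grip_force: 1.8
```

Emit:
{"name": "apply_moves", "arguments": {"series": [{"offset": [0.2,-0.02,0],"rot": [0,0,0]},{"offset": [0.2,-0.02,0],"rot": [0,0,0]},{"offset": [0.2,-0.02,0],"rot": [0,0,0]}]}}

```text
time: 29.3
position: [0.4985, 0.272, 0.1209]
tool_rot: [0.744, 0.668, -0.0, 0.0]
ft_force: [-5.1, 0.2, -1.5]
grip_width: 0.0006
grip_force: 1.8
```

Emit:
{"name": "apply_moves", "arguments": {"series": [{"offset": [0.2,-0.02,0],"rot": [0,0,0]},{"offset": [0.2,-0.02,0],"rot": [0,0,0]},{"offset": [0.2,-0.02,0],"rot": [0,0,0]}]}}

```text
time: 29.6
position: [0.5006, 0.2719, 0.1209]
tool_rot: [0.744, 0.668, 0.0, 0.0]
ft_force: [-3.0, 0.1, -1.4]
grip_width: 0.0005
grip_force: 1.8
```

Emit:
{"name": "apply_moves", "arguments": {"series": [{"offset": [0.2,-0.02,0],"rot": [0,0,0]},{"offset": [0.2,-0.02,0],"rot": [0,0,0]},{"offset": [0.2,-0.02,0],"rot": [0,0,0]}]}}

```text
time: 29.9
position: [0.5026, 0.2717, 0.1209]
tool_rot: [0.744, 0.668, 0.0, 0.0]
ft_force: [-4.1, 0.0, -1.2]
grip_width: 0.0004
grip_force: 1.8
```

Emit:
{"name": "apply_moves", "arguments": {"series": [{"offset": [0.2,-0.02,0],"rot": [0,0,0]},{"offset": [0.3,-0.03,0],"rot": [0,0,0]},{"offset": [0.3,-0.03,0],"rot": [0,0,0]},{"offset": [0.3,-0.03,0],"rot": [0,0,0]}]}}

```text
time: 30.3
position: [0.5032, 0.2715, 0.1206]
tool_rot: [0.744, 0.668, -0.002, -0.001]
ft_force: [-7.2, 0.8, 1.3]
grip_width: 0.0001
grip_force: 3.9
```

Run:
```python
from h import *
print(get_obs()["ft_force"])
k=[]
for c in("side","top"):
    im=vision.camera(c)[:,:,::-1]
    p=px(c,(.497,.30,.06)).round().astype(int)
    k.append(cv2.resize(im[p[1]-38:p[1]+37,p[0]-50:p[0]+50],(400,300),interpolation=cv2.INTER_CUBIC))
    for q in("lever_knob",):
        print(c,q,[(np.round(d["centre"],4),round(d["conf"],2)) for d in nets.spot_point(c,q)[:5] if d["centre"][1]>.15])
cv2.imwrite("pics/lev.png",np.hstack(k))
```

```text
[-7.21714104  0.80178449  1.33516859]
side lever_knob [(array([0.5207, 0.2659, 0.1099]), 0.45)]
top lever_knob []
```

View pics/lev.png

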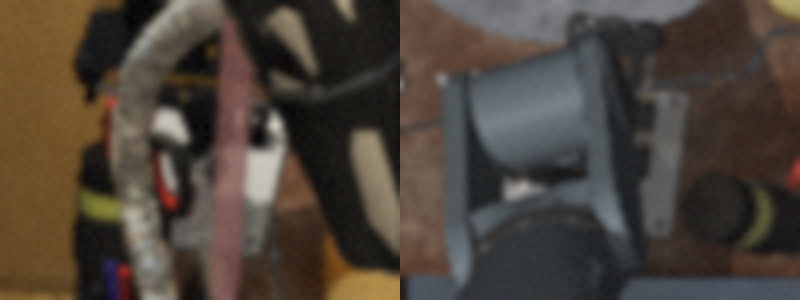

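The force jump at 0.503 and the knob seen at x≈0.521 mean the stop is reached. A little more pressure, then back.

Emit:
{"name": "apply_moves", "arguments": {"series": [{"offset": [0.2,-0.02,0],"rot": [0,0,0]},{"offset": [0.2,-0.02,0],"rot": [0,0,0]}]}}

```text
time: 30.7
position: [0.5037, 0.2714, 0.1204]
tool_rot: [0.745, 0.668, -0.003, -0.003]
ft_force: [-10.1, 2.0, 2.8]
grip_width: 0.0008
grip_force: 5.4
```

Emit:
{"name": "apply_moves", "arguments": {"series": [{"offset": [-1,0.11,0],"rot": [0,0,0]},{"offset": [-2,0.22,0],"rot": [0,0,0]},{"offset": [-3,0.32,0],"rot": [0,0,0]},{"offset": [-4,0.43,0],"rot": [0,0,0]},{"offset": [-5,0.54,0],"rot": [0,0,0]},{"offset": [-6,0.65,0],"rot": [0,0,0]},{"offset": [-7,0.76,0],"rot": [0,0,0]},{"offset": [-7.8,0.84,0],"rot": [0,0,0]},{"offset": [-7.8,0.84,0],"rot": [0,0,0]},{"offset": [-7.8,0.84,0],"rot": [0,0,0]},{"offset": [-7.8,0.84,0],"rot": [0,0,0]}]}}

```text
time: 31.8
position: [0.4303, 0.2798, 0.121]
tool_rot: [0.744, 0.668, 0.001, 0.0]
ft_force: [0.2, 0.9, 0.2]
grip_width: 0.0003
grip_force: 0.0
```

Run:
```python
from h import *
print(get_obs()["ft_force"],get_obs()["position"])
for c in("side","top"):
    im=vision.camera(c)[:,:,::-1];cv2.imwrite(f"pics/{c}_back.png",im)
    for q in("lever_knob","film_core"):
        print(c,q,[(np.round(d["centre"],4),round(d["conf"],2)) for d in nets.spot_point(c,q)[:5] if d["centre"][1]>.15])
```

```text
[0.16628589 0.90489392 0.16230656] [0.43029911 0.27976156 0.12100315]
side lever_knob []
side film_core [(array([0.4925, 0.3847, 0.0112]), 0.55)]
top lever_knob []
top film_core [(array([0.4986, 0.381 , 0.014 ]), 0.6)]
```

Emit:
{"name": "apply_moves", "arguments": {"series": [{"offset": [1.5,-0.16,0],"rot": [0,0,0]},{"offset": [3,-0.32,0],"rot": [0,0,0]},{"offset": [4,-0.43,0],"rot": [0,0,0]},{"offset": [5,-0.54,0],"rot": [0,0,0]},{"offset": [6,-0.65,0],"rot": [0,0,0]},{"offset": [6.8,-0.73,0],"rot": [0,0,0]},{"offset": [7.3,-0.79,0],"rot": [0,0,0]},{"offset": [7.6,-0.82,0],"rot": [0,0,0]},{"offset": [7.8,-0.84,0],"rot": [0,0,0]},{"offset": [7.8,-0.84,0],"rot": [0,0,0]},{"offset": [7.8,-0.84,0],"rot": [0,0,0]},{"offset": [7.8,-0.84,0],"rot": [0,0,0]}]}}

```text
time: 33.3
position: [0.5029, 0.271, 0.1196]
tool_rot: [0.744, 0.668, -0.004, -0.003]
ft_force: [-8.8, 1.1, 1.8]
grip_width: 0.0003
grip_force: 4.4
```

Emit:
{"name": "apply_moves", "arguments": {"series": [{"offset": [-1,0.11,0],"rot": [0,0,0]},{"offset": [-2,0.22,0],"rot": [0,0,0]},{"offset": [-3,0.32,0],"rot": [0,0,0]},{"offset": [-4,0.43,0],"rot": [0,0,0]},{"offset": [-5,0.54,0],"rot": [0,0,0]},{"offset": [-6,0.65,0],"rot": [0,0,0]},{"offset": [-7,0.76,0],"rot": [0,0,0]},{"offset": [-7.8,0.84,0],"rot": [0,0,0]},{"offset": [-7.8,0.84,0],"rot": [0,0,0]},{"offset": [-7.8,0.84,0],"rot": [0,0,0]},{"offset": [-7.8,0.84,0],"rot": [0,0,0]},{"offset": [-7.8,0.84,0],"rot": [0,0,0]}]}}

```text
time: 34.5
position: [0.4301, 0.2797, 0.1209]
tool_rot: [0.744, 0.668, 0.0, 0.0]
ft_force: [-0.5, -0.2, 0.5]
grip_width: 0.0005
grip_force: 0.0
```

Second stroke reached the stop (8.8 N) and came back. Third stroke, then clear away.

Emit:
{"name": "apply_moves", "arguments": {"series": [{"offset": [1.5,-0.16,0],"rot": [0,0,0]},{"offset": [3,-0.32,0],"rot": [0,0,0]},{"offset": [4,-0.43,0],"rot": [0,0,0]},{"offset": [5,-0.54,0],"rot": [0,0,0]},{"offset": [6,-0.65,0],"rot": [0,0,0]},{"offset": [6.8,-0.73,0],"rot": [0,0,0]},{"offset": [7.3,-0.79,0],"rot": [0,0,0]},{"offset": [7.6,-0.82,0],"rot": [0,0,0]},{"offset": [7.85,-0.84,0],"rot": [0,0,0]},{"offset": [7.85,-0.84,0],"rot": [0,0,0]},{"offset": [7.85,-0.84,0],"rot": [0,0,0]},{"offset": [7.85,-0.84,0],"rot": [0,0,0]}]}}

```text
time: 35.7
position: [0.503, 0.271, 0.1196]
tool_rot: [0.744, 0.668, -0.005, -0.003]
ft_force: [-9.5, 1.5, 2.2]
grip_width: 0.0006
grip_force: 4.7
```

Emit:
{"name": "apply_moves", "arguments": {"series": [{"offset": [-1,0.11,0],"rot": [0,0,0]},{"offset": [-2,0.22,0],"rot": [0,0,0]},{"offset": [-3,0.32,0],"rot": [0,0,0]},{"offset": [-4,0.43,0],"rot": [0,0,0]},{"offset": [-5,0.54,0],"rot": [0,0,0]},{"offset": [-6,0.65,0],"rot": [0,0,0]},{"offset": [-7,0.76,0],"rot": [0,0,0]},{"offset": [-8,0.85,0],"rot": [0,0,0]},{"offset": [-9,0.9,1],"rot": [0,0,0]},{"offset": [-10,1,4],"rot": [0,0,0]},{"offset": [-11,1,8],"rot": [0,0,0]},{"offset": [-12,1,12],"rot": [0,0,0]},{"offset": [-13,1,14],"rot": [0,0,0]},{"offset": [-13,1,14],"rot": [0,0,0]},{"offset": [-13,1,14],"rot": [0,0,0]}]}}

```text
time: 37.2
position: [0.3778, 0.2813, 0.2614]
tool_rot: [0.744, 0.668, 0.001, 0.0]
ft_force: [0.3, -0.6, -0.0]
grip_width: 0.0003
grip_force: 0.0
```

Run:
```python
from h import *
k=[]
for c in("side","top"):
    im=vision.camera(c)[:,:,::-1]
    p=px(c,(.497,.36,.04)).round().astype(int)
    k.append(cv2.resize(im[p[1]-38:p[1]+37,p[0]-50:p[0]+50],(400,300),interpolation=cv2.INTER_CUBIC))
    for q in("film_core","lever_knob","glue_stick","loupe","cement_jar","tape_roll"):
        print(c,q,[(np.round(d["centre"],3).tolist(),round(d["conf"],2)) for d in nets.spot_point(c,q)[:5]])
cv2.imwrite("pics/end.png",np.hstack(k)); o=get_obs();print(o["time"],o["position"],o["ft_force"])
```

```text
side film_core [([0.537, -0.531, 0.001], 0.83), ([0.799, -0.088, -0.002], 0.62), ([0.495, 0.386, 0.008], 0.4)]
side lever_knob []
side glue_stick [([0.485, 0.52, -0.003], 0.61), ([0.5, 0.09, 0.001], 0.45)]
side loupe [([0.546, -0.398, -0.004], 0.71)]
side cement_jar [([0.448, -0.438, -0.002], 0.63)]
side tape_roll [([0.444, -0.33, 0.001], 0.57)]
top film_core [([0.496, 0.382, 0.015], 0.69), ([0.798, -0.082, -0.002], 0.66), ([0.538, -0.537, -0.0], 0.51)]
top lever_knob [([0.466, 0.273, 0.113], 0.59)]
top glue_stick [([0.486, 0.524, -0.004], 0.58)]
top loupe [([0.554, -0.394, 0.002], 0.46), ([0.556, -0.277, -0.003], 0.36)]
top cement_jar [([0.447, -0.439, 0.0], 0.7)]
top tape_roll [([0.504, 0.082, 0.002], 0.71)]
37.9 [0.37791753 0.28121447 0.26078318] [-0.59336442 -0.0135913   0.36821115]
```

View pics/end.png

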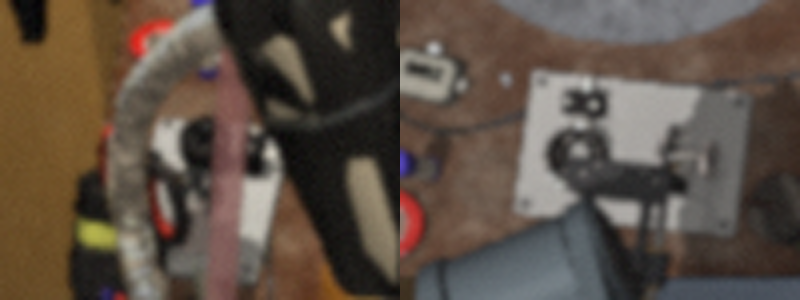

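The core stands at the seat, measured (0.496, 0.384). The knob is back at (0.466, 0.273, 0.113), the glue stick is upright, the three bystanders have not moved and the arm is clear. Handing in.

```bash
python3 -c "
from rig import hand_in
print(hand_in())"
```

```text
the job is handed in; nothing more can be done
None
```

The job is handed in at about 38 s: the glue stick stands on the worktop, the black film core is in the rest, and the lever was worked three times to its stop and back. I could not read the tally or pin joints, so those rest on push forces and the final pictures.

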